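# Ratchet the studio clamp tight on a keyboard's wooden end panel

## Robot

A 7-joint arm with a two-finger parallel gripper is mounted at the origin on the work surface. World frame = base frame: x ahead of the robot, y to its left, z up, the work surface at z = 0. Lengths are in m, angles in rad, forces in N, time in s.
With the tool pointing down it reaches from about 0.425 to 0.825 m from the base axis. Payload 3.6 kg.
Tool frame: the origin (TCP) lies midway between the tips of the shut fingers; the grasp point (between the pads) lies 19 mm behind it (manip.grip_depth is the distance from the TCP to the grasp point, in m); z points along the fingers, y is the line along which they close (so a half turn about z gives the same grasp; the last joint's range is limited). The gripper opens to 85 mm and grips with 20 to 120 N. Pads are 22 mm wide; open, the fingers measure 114 mm over their backs; the gripper's body (76 mm by 85 mm) begins 54 mm behind the grasp point. The pads swing forward as they close: fully open they stand 13 mm farther back than shut.
Start: joints at [1.089, 0.615, -0.013, 1.423, 0.008, 1.103, -0.04], TCP at [0.286, -0.584, 0.231] pointing down, gripper open.
Joint ranges: [-3.12, 3.12], [-0.3, 2.06], [-1.34, 1.32], [0.26, 2.42], [-1.36, 4.5], [0.01, 1.98], [-2.84, 2.84]. Speed limits (rad/s): [2.79, 2.79, 3.14, 3.14, 3.14, 3.14, 3.14].

## Interface

Orientations are given as a unit quaternion [w, x, y, z].
In Python, from plant import observe, imaging, manip gives the robot as it stands.
- The arm moves only by the tool step_arm, never from a script. Its argument "steps" is one flat list of numbers, 6 for each row, row after row: the shift along the tool's x, y, z in m, then the turn, a rotation vector about the tool's x, y, z in rad. A call has 1 to 20 rows; each row shifts and turns the commanded pose from where the row before left it, along the tool's axes as they then stand; what a row does not reach is not made up. A row lasts 1/10 s, in which the tool goes at most 50 mm and 8.59 degrees, less where a joint would pass 70% of its speed; a pose out of reach is approached as far as the arm can. A call is refused whole if a number of a shift passes 0.05 or a number of a turn 0.15, either way. A call with a gripper value outside its range is refused whole. "hand" is the finger opening in m, from 0 to 0.0854, set as the call begins (left out, the last holds). The fingers move at their own pace and stop on an object; "newtons" is the grip in N (left out, the last holds). Time passes only in rows, so rows that do not move let the fingers close. It gives the time, the measured TCP pose, the force, the opening and the grip force at its end, in the units of the state.
- observe(): the state, without advancing time (a new reading comes with each control period).
- imaging.read_camera(name): name is "scene" or "top" or "wrist"; returns a dict with "img" (420x560x3 uint8, red, green, blue), "depth" (420x560 float32, m along the optical axis (not along the pixel's ray), 0 where there is no reading), "intrinsics" (3x3 intrinsics, pixels), "R" (3x3) and "t" (3): a world point X has camera coordinates R X + t; the wrist camera has in their place "hand_eye" (4x4, takes a point from camera to tool coordinates, whose origin is the TCP and whose axes are the flange's). Camera axes: x right, y down, z forward; pixel columns grow to the right and rows downward; lengths in m; the calibration is good to about 2 mm. A picture is of the moment at which its call begins: read the wrist's pose just before it.
- manip.hand_in(): hands the job in; it is judged then, once.
The state is a dict: "clock": time; "q": joint angles; "dq": joint speeds; "effort": joint torques, N m; "position": TCP position; "eef_rot": TCP orientation; "wrist_force": force on the tool from outside, world axes, zero at the start; "moment": the same for the moment, N m; "opening": opening from 0.0 (shut) to 1.0 (fully open); "grip_force": force on a finger pad.
Only numpy, scipy, OpenCV 4.12 (cv2) and the standard library are available. Lean on these libraries where they do the work, as an engineer would, in place of code of your own. Each camera call takes 0.05 s, during which the arm holds its last target. There are 200 camera calls.

## Task

Clamp the wooden keyboard end panel against the fence with the clamp's ratchet lever. Turn the lever clockwise (seen from above) to close the jaw; whenever it reaches its stop, lift it off its serrations, swing it back, let it drop in again and turn on. Stop when turning it takes about 3.5 N more at the grip than it did while the jaw ran free, so that the panel is held firmly but not crushed, then let go with the lever down in its serrations and leave the other objects where they are.

Things in the scene. Friction and masses are not known exactly. Their poses are not given: they have to be found in the camera images.
- clamp: Fixed edge clamp: aluminium bed plate 300 x 170 x 10 mm, on it a grey housing 86 x 106 mm, 30 mm high. Origin on the table, on the vertical lever axis. Its +x runs along the bed from the lever to jaw, panel and fence; the lever points roughly to its -x. Position and yaw vary. A hub of 66 mm diameter and a 26 mm stud head (top at 99 mm) stand on the axis.
- grip (a point): Centre of the upright black round grip at the lever's end: 22 mm diameter, top 22 mm above and foot 32 mm below this point; 110 mm from the lever axis, 105 mm above the table with the lever down. A 14 mm round arm joins its foot to the hub. The grip is a sleeve that spins freely on its own axis: it passes on push, not twist. Take it from above; fingers loosely round it can push it.
- lever_swing (a joint): Swing of the lever, rad: 0 = straight to the clamp's -x, growing clockwise from above (tightening); stops (two thin steel posts) at -1.0 and 0.7 feel hard too. Starts at -0.4 to 0.6. The grip is at clamp + 110 mm * (-cos q, sin q) in the clamp's x, y. Lifted, it swings freely. Let down again, it may swing up to 0.5 rad before the teeth take hold.
- lever_lift (a joint): Lift of the lever along its axis, m: 0 = down in the serrations (12 round-topped teeth, one per 0.52 rad, 10 mm deep, 0.06 rad play), free of them from 0.010, top 0.018. A spring and its weight press it down: 7 to 9 N to lift. Let go on top of a tooth it stays up to 10 mm high and drops in when swung on. At the start it may be seated or on a tooth.
- pad: Steel pad of the moving jaw, 10 x 64 x 36 mm, sprung on it (40 N per mm). It moves 6 mm per rad of tightening turn and stays where it is left; 5 to 13 mm of travel pinch the panel. Its origin is not on the pad but on the lever axis at table height, shifted in the clamp's +x by the jaw's travel (0 to 1.2 mm at the start); the face is 82 mm from it in +x.
- panel: Loose dark wooden panel, 20 (clamp's x) x 190 x 64 mm high, 0.15 to 0.31 kg, on edge between pad and fence; origin under its centre. Pinched, it raises the push at the grip (square to the lever) above free running by 1.6 N at 30 N clamping, 3.5 N at 65, 6 N at 110 (crushed), within 0.5 rad. Free running: 5 N moving, about 3 N read standing still after a step; same rise.
- fence: Fixed dark steel fence on the bed, 24 x 160 mm, 42 mm high; its origin is at the foot of the face that looks to the panel. It stands 109 to 115 mm from the lever axis.
- mug: White mug, 80 mm across, 92 mm high, standing by; origin under its centre. Leave alone.
- jar: Amber glass jar, 60 mm across, 75 mm high, standing by; origin under its centre. Leave alone.
- screwdriver: Screwdriver 200 mm long lying by; origin under its middle. Leave alone.
Not all that is in view belongs to the job. Of the things shaped like the panel, the wooden one is meant.

How it is judged:
By the outcome, as a careful person would: the job done as asked, in the order asked, and still so for the second after the job is handed in, with the robot touching nothing.
It also fails if it takes over 67 s, if anything falls off the work surface, if the arm or the gripper's body presses on something with over 40 N, if the wrist force passes 120 N, or if a joint passes its speed limit or range.

## Working session

There is one attempt and no reset: what is moved stays moved. The work goes in short steps, Python scripts to look and compute and a tool call to move; the robot and the scene stay as the last step left them, time stands still between calls to the robot, and variables do not carry over. Pictures are saved under pics/ and viewed, at most 10 in all, crops included, and the job is handed in when it is done.

Besides the shell and the picture viewer there is one more tool, called after "Emit:" as name(argument=value, ...) on one line, values as JSON. step_arm: Moves the arm, as the interface text tells. Its arguments: {"type":"object","properties":{"steps":{"type":"array"},"hand":{"type":"number"},"newtons":{"type":"number"}},"required":["steps"]}

```bash
mkdir -p pics; cat > h.py <<'E'
import numpy as np, cv2
from plant import observe, imaging, manip
def cam(n):
    c=imaging.read_camera(n); return c
def pts(c):
    K=c["intrinsics"];d=c["depth"];v,u=np.indices(d.shape)
    P=np.stack([(u-K[0,2])/K[0,0]*d,(v-K[1,2])/K[1,1]*d,d],-1)
    return (P-c["t"])@c["R"]
def save(c,n): cv2.imwrite("pics/"+n,c["img"][...,::-1])
E
python3 - <<'E'
from h import *
s=observe(); print({k:np.round(v,3) for k,v in s.items()})
a=cam("scene");b=cam("top")
np.savez("a.npz",**a);np.savez("b.npz",**b)
im=np.hstack([a["img"],b["img"]]);save(b,"top0.png");save(a,"scene0.png")
P=pts(b);print(b["t"],b["R"])
E
```

```text
{'clock': np.float64(0.0), 'q': array([ 1.088,  0.616, -0.013,  1.425,  0.008,  1.103, -0.04 ]), 'dq': array([ 0.   , -0.   ,  0.   ,  0.002, -0.   ,  0.   , -0.   ]), 'effort': array([-0.0000e+00, -4.6921e+01,  2.5900e-01, -1.7103e+01,  1.0000e-02,
        1.0000e-02,  0.0000e+00]), 'position': array([ 0.286, -0.583,  0.23 ]), 'eef_rot': array([-0.001,  0.974,  0.226, -0.   ]), 'wrist_force': array([ 0.048, -0.214,  0.003]), 'moment': array([ 0.038, -0.011, -0.027]), 'grip_force': np.float64(0.0), 'opening': np.float64(1.002)}
[0.17736265 0.59226724 0.92090296] [[-0.09789808 -0.99519415 -0.00213856]
 [-0.96830315  0.09574853 -0.23069727]
 [ 0.22979334 -0.02051404 -0.97302323]]
```

View pics/top0.png

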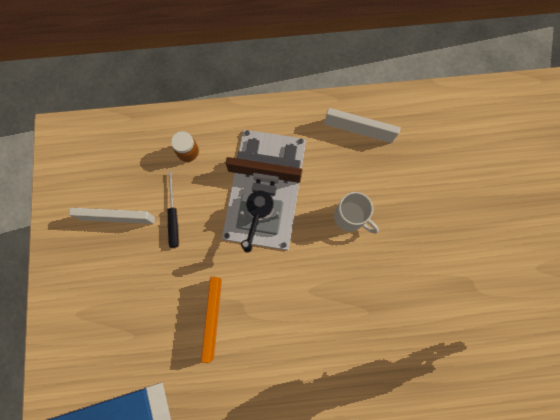

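View pics/scene0.png

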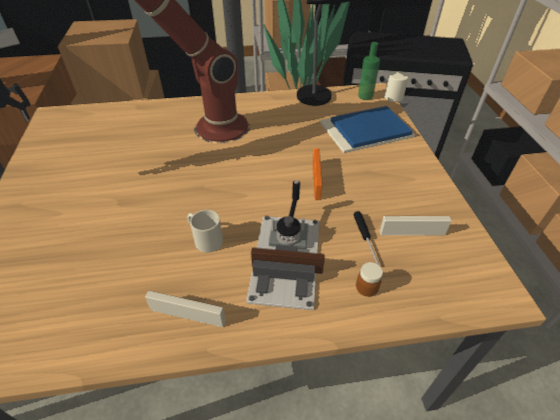

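Top view: the clamp's hub is at about (260,203), the grip at (247,245), the mug at (355,210), the jar at (185,146) and the screwdriver at (173,210). Four things are panel-shaped: the dark brown one in the clamp (264,170), a grey-white one (362,125), a white one (112,215) and an orange one (212,320). Only the dark brown one fits, because it looks like wood and stands between pad and fence. I'll confirm it in a crop and measure.

```bash
python3 - <<'E'
from h import *
b=dict(np.load("b.npz"));P=pts(b);a=dict(np.load("a.npz"));Q=pts(a)
cr=b["img"][115:265,205:325]; cr2=a["img"][170:310,230:350]
cv2.imwrite("pics/crop.png",np.hstack([cv2.resize(x,(400,480),interpolation=cv2.INTER_CUBIC) for x in(cr,cr2)])[...,::-1])
A=np.concatenate([P[115:265,205:325].reshape(-1,3),Q[170:310,230:350].reshape(-1,3)])
src=np.r_[np.zeros(150*120),np.ones(140*120)]
for s in(0,1):
  X=A[src==s]
  for lo,hi in((.005,.015),(.03,.048),(.058,.07),(.09,.104),(.115,.15)):
    m=X[(X[:,2]>lo)&(X[:,2]<hi)]
    if len(m)<3: print(s,lo,len(m)); continue
    r=cv2.minAreaRect(m[:,:2].astype(np.float32)*1000)
    print(s,lo,len(m),m.mean(0).round(4),np.round(r[0],1),np.round(r[1],1),round(r[2],1))
  m=X[X[:,2]>.115]; print(m[:40].round(3))
E
```

```text
0 0.005 3477 [0.6651 0.1446 0.0088] [676.2 146.8] [175.6 300.2] 75.1
0 0.03 696 [0.6596 0.1473 0.0376] [656.5 156.4] [187.4 190.3] 75.1
0 0.058 192 [0.6973 0.1413 0.0656] [654.7 156.1] [187.7 137.8] 75.3
0 0.09 105 [0.6087 0.1622 0.0975] [565.9 174.3] [ 24.2 132.3] 74.1
0 0.115 82 [0.5133 0.1969 0.1349] [513.7 197.4] [20.1 19.2] 84.4
[[0.379 0.139 1.033]
 [0.379 0.139 1.033]
 [0.379 0.139 1.033]
 [0.379 0.139 1.033]
 [0.379 0.139 1.033]
 [0.379 0.139 1.033]
 [0.379 0.139 1.033]
 [0.379 0.139 1.033]
 [0.379 0.139 1.033]
 [0.379 0.139 1.033]
 [0.379 0.139 1.033]
 [0.379 0.139 1.033]
 [0.379 0.139 1.033]
 [0.379 0.139 1.033]
 [0.379 0.139 1.033]
 [0.379 0.139 1.033]
 [0.379 0.139 1.033]
 [0.379 0.139 1.033]
 [0.379 0.139 1.033]
 [0.379 0.139 1.033]
 [0.379 0.139 1.033]
 [0.379 0.139 1.033]
 [0.379 0.139 1.033]
 [0.379 0.139 1.033]
 [0.379 0.139 1.033]
 [0.379 0.139 1.033]
 [0.379 0.139 1.033]
 [0.379 0.139 1.033]
 [0.379 0.139 1.033]
 [0.379 0.139 1.033]
 [0.379 0.139 1.033]
 [0.379 0.139 1.033]
 [0.379 0.139 1.033]
 [0.379 0.139 1.033]
 [0.379 0.139 1.033]
 [0.379 0.139 1.033]
 [0.379 
[... 550 characters left out ...]
0.14 ]
 [0.514 0.203 0.14 ]
 [1.334 0.025 0.87 ]
 [0.512 0.192 0.136]
 [0.516 0.194 0.14 ]
 [0.515 0.197 0.139]
 [0.518 0.199 0.141]
 [0.517 0.202 0.14 ]
 [0.514 0.206 0.136]
 [1.334 0.025 0.87 ]
 [0.515 0.189 0.135]
 [0.517 0.191 0.137]
 [0.518 0.194 0.137]
 [0.52  0.196 0.139]
 [0.518 0.2   0.137]
 [0.519 0.202 0.138]
 [0.518 0.205 0.136]
 [0.516 0.209 0.134]
 [1.334 0.025 0.87 ]
 [0.518 0.188 0.135]
 [0.518 0.191 0.134]
 [0.52  0.194 0.135]
 [0.519 0.197 0.135]
 [0.52  0.199 0.135]
 [0.52  0.202 0.135]
 [0.521 0.205 0.136]
 [0.519 0.208 0.133]
 [0.519 0.188 0.132]
 [0.523 0.19  0.135]
 [0.522 0.193 0.134]
 [0.525 0.196 0.136]
 [0.526 0.198 0.137]
 [0.524 0.201 0.135]
 [0.525 0.204 0.135]]
```

View pics/crop.png

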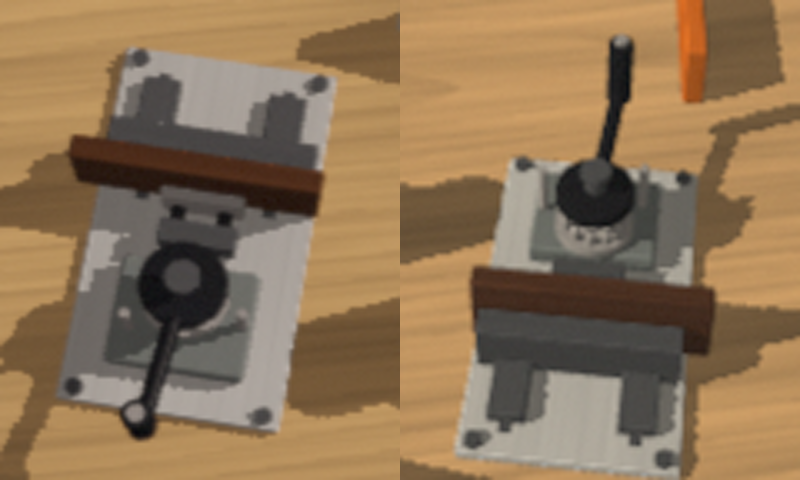

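The crop confirms it: the brown wooden panel stands on edge between pad and fence. The lever points toward -x and looks raised on a tooth, with the grip top at z≈0.137.

```bash
python3 - <<'E'
from h import *
b=dict(np.load("b.npz"));P=pts(b)[115:265,205:325].reshape(-1,3);a=dict(np.load("a.npz"));Q=pts(a)[170:310,230:350].reshape(-1,3)
yaw=np.radians(-14.9)
for X in(P,Q):
  X=X[np.abs(X[:,2])<.3]
  for lo,hi,c in((.092,.106,(.625,.158)),(.132,.15,(.514,.197)),(.07,.15,(.625,.158))):
    m=X[(X[:,2]>lo)&(X[:,2]<hi)&(np.hypot(*(X[:,:2]-c).T)<.04)]
    (r,rad)=cv2.minEnclosingCircle(m[:,:2].astype(np.float32)*1000)
    print(len(m),m.mean(0).round(4),np.median(m[:,2]).round(4),np.round(r,1),round(rad,1),m.max(0).round(3),m.min(0).round(3))
  # bed edges
  R=np.array([[np.cos(yaw),-np.sin(yaw)],[np.sin(yaw),np.cos(yaw)]])
  for n,lo,hi in(("panel",.061,.068),("fence",.039,.045)):
    m=X[(X[:,2]>lo)&(X[:,2]<hi)&(X[:,0]>.66)]
    L=m[:,:2]@R
    print(n,len(m),L.min(0).round(4),L.max(0).round(4))
E
```

```text
97 [0.6172 0.1596 0.0976] 0.0977 [617.4 159.1] 13.0 [0.629 0.172 0.102] [0.605 0.148 0.093]
71 [0.5142 0.1968 0.1361] 0.1361 [514.5 197. ] 10.6 [0.524 0.207 0.142] [0.505 0.187 0.132]
574 [0.6157 0.1592 0.0801] 0.0771 [617.5 159.5] 32.8 [0.649 0.192 0.102] [0.586 0.127 0.07 ]
panel 65 [0.6404 0.2256] [0.6614 0.4101]
fence 78 [0.5999 0.2267] [0.689  0.4107]
64 [0.6206 0.1601 0.0979] 0.0983 [619.5 160.8] 13.3 [0.632 0.172 0.101] [0.608 0.148 0.093]
37 [0.519  0.1979 0.1362] 0.1356 [517.5 198.4] 10.5 [0.527 0.209 0.141] [0.509 0.188 0.132]
373 [0.6261 0.159  0.0809] 0.078 [619.8 158.9] 34.3 [0.653 0.192 0.101] [0.586 0.128 0.07 ]
panel 124 [0.659  0.2269] [0.6638 0.4153]
fence 125 [0.601  0.2284] [0.6927 0.4148]
```

Emit:
step_arm(steps=[0.045,-0.0065,0,0,0,-0.074,0.045,-0.0065,0,0,0,-0.074,0.045,-0.0065,0,0,0,-0.074,0.045,-0.0065,0,0,0,-0.074,0.045,-0.0065,0,0,0,-0.074,0.045,-0.0065,0,0,0,-0.074,0.045,-0.0065,0,0,0,-0.074,0.045,-0.0065,0,0,0,-0.074,0.045,-0.0065,0,0,0,-0.074,0.045,-0.0065,0,0,0,-0.074,0.045,-0.0065,0,0,0,-0.074,0.045,-0.0065,0,0,0,-0.074,0.045,-0.0065,0,0,0,-0.074,0.045,-0.0065,0,0,0,-0.074,0.045,-0.0065,0,0,0,-0.074,0.045,-0.0065,0,0,0,-0.074,0.045,-0.0065,0,0,0,-0.074,0.045,-0.0065,0,0,0,-0.074], hand=0.0854)

```text
clock: 1.9
position: [0.5406, 0.1334, 0.2309]
eef_rot: [-0.0, 0.625, 0.78, -0.0]
wrist_force: [1.1, 0.4, 0.5]
opening: 1.001
grip_force: 0.0
```

Emit:
step_arm(steps=[0,0,0,0,0,-0.143,0,0,0,0,0,-0.143,0,0,0,0,0,-0.143,0,0,0,0,0,-0.143,0,0,0,0,0,-0.143,0,0,0,0,0,-0.143,0,0,0,0,0,-0.143,0,0,0,0,0,0])

```text
clock: 2.7
position: [0.5409, 0.1312, 0.2307]
eef_rot: [-0.001, 0.176, 0.984, -0.0]
wrist_force: [-0.2, -0.4, -0.1]
opening: 1.001
grip_force: 0.0
```

```bash
cat >> h.py <<'E'
from scipy.spatial.transform import Rotation as Ro
AX=np.array([.6185,.160]); YAW=np.radians(-14.9)
def st():
    s=observe(); w,x,y,z=s["eef_rot"]; R=Ro.from_quat([x,y,z,w]).as_matrix()
    d=s["position"][:2]-AX; r=np.hypot(*d); q=(np.pi+YAW-np.arctan2(d[1],d[0])+np.pi)%(2*np.pi)-np.pi
    tq=(np.pi+YAW-np.arctan2(R[1,0],R[0,0])+np.pi)%(2*np.pi)-np.pi
    t=np.array([np.sin(np.pi+YAW-q),-np.cos(np.pi+YAW-q)]);f=s["wrist_force"]
    print("clk %.2f r %.4f q %.3f toolq %.3f z %.4f  F tool %s tangential %.2f"%(s["clock"],r,q,tq,s["position"][2],(R.T@f).round(2),f[:2]@t),"open %.3f grip %.1f q7 %.2f"%(s["opening"],s["grip_force"],s["q"][6]))
    return s,R
def to(x,y,z):
    s,R=st(); print("shift",(R.T@(np.array([x,y,z])-s["position"])).round(4))
E
python3 - <<'E'
from h import *
to(.516,.1975,.2)
s,R=st(); c=cam("wrist");K=c["intrinsics"];d=c["depth"];v,u=np.indices(d.shape)
X=np.stack([(u-K[0,2])/K[0,0]*d,(v-K[1,2])/K[1,1]*d,d],-1)
X=(X@c["hand_eye"][:3,:3].T+c["hand_eye"][:3,3])@R.T+s["position"]
save(c,"w0.png")
for cc,lo in(((.5165,.1975),.125),((.6185,.16),.093)):
    m=X[(d>0)&(X[...,2]>lo)&(X[...,2]<.16)&(np.hypot(X[...,0]-cc[0],X[...,1]-cc[1])<.03)]
    print(len(m),m.mean(0) if len(m) else 0, np.percentile(m[:,2],90) if len(m) else 0,cv2.minEnclosingCircle(m[:,:2].astype(np.float32)) if len(m) else 0)
E
```

```text
clk 2.70 r 0.0828 q -0.615 toolq 0.093 z 0.2307  F tool [ 0.06 -0.5   0.09] tangential -0.34 open 1.001 grip 0.0 q7 0.56
shift [0.0463 0.0536 0.0308]
clk 2.70 r 0.0828 q -0.615 toolq 0.093 z 0.2307  F tool [ 0.06 -0.5   0.09] tangential -0.34 open 1.001 grip 0.0 q7 0.56
683 [0.51558926 0.19438524 0.13710179] 0.14066012798656113 ((0.5167293548583984, 0.19538743793964386), 0.011034688912332058)
548 [0.61890437 0.15751688 0.09938827] 0.10044446561945895 ((0.6197301149368286, 0.15768003463745117), 0.013196033425629139)
```

Emit:
step_arm(steps=[0.0228,0.026,0,0,0,0,0.0228,0.026,0,0,0,0,0,0,0,0,0,0,0,0,0.045,0,0,0,0,0,0.045,0,0,0,0,0,0.038,0,0,0,0,0,0,0,0,0])

```text
clock: 3.45
position: [0.5131, 0.1933, 0.0986]
eef_rot: [-0.004, 0.177, 0.984, -0.004]
wrist_force: [-0.4, -0.6, 0.5]
opening: 1.004
grip_force: 0.0
```

Emit:
step_arm(steps=[0,0,0,0,0,0,0,0,0,0,0,0,0,0,0,0,0,0,0,0,0,0,0,0,0,0,0,0,0,0], hand=0.026, newtons=30)

```text
clock: 3.95
position: [0.5168, 0.1964, 0.1043]
eef_rot: [0.001, 0.176, 0.984, 0.0]
wrist_force: [-0.1, 0.7, 0.3]
opening: 0.306
grip_force: 0.0
```

```bash
sed -i 's/.6185,.160/.619,.159/' h.py; python3 - <<'E'
from h import *
st();c=cam("wrist");save(c,"w1.png")
E
```

```text
clk 3.95 r 0.1088 q 0.091 toolq 0.093 z 0.1043  F tool [ 0.33  0.59 -0.27] tangential 0.60 open 0.306 grip 0.0 q7 0.31
```

View pics/w1.png

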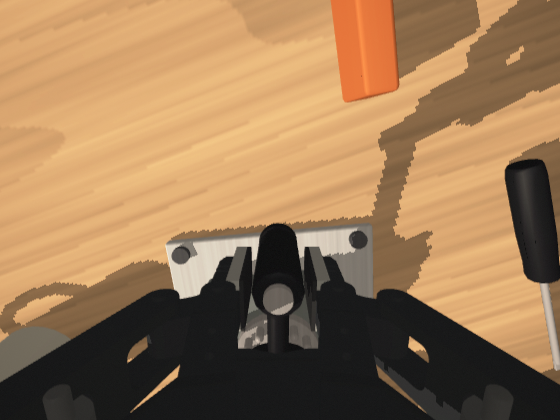

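The grip at (280,295) stands between both pads at (240,290) and (315,290). I'll turn on.

Emit:
step_arm(steps=[-0.0005,0.011,0,0,0,0.1,-0.0005,0.011,0,0,0,0.1,-0.0005,0.011,0,0,0,0.1,-0.0005,0.011,0,0,0,0.1,-0.0005,0.011,0,0,0,0.1,0,0,0,0,0,0,0,0,0,0,0,0])

```text
clock: 4.7
position: [0.546, 0.2407, 0.1032]
eef_rot: [-0.001, 0.413, 0.911, -0.001]
wrist_force: [-2.3, -1.7, 1.1]
opening: 0.303
grip_force: 1.5
```

```bash
cat > lk.py <<'E'
from h import *
s,R=st(); c=cam("wrist");K=c["intrinsics"];d=c["depth"];v,u=np.indices(d.shape)
X=np.stack([(u-K[0,2])/K[0,0]*d,(v-K[1,2])/K[1,1]*d,d],-1)
T=X@c["hand_eye"][:3,:3].T+c["hand_eye"][:3,3]
X=T@R.T+s["position"]
# grip top: near the tool axis, black cap
m=(d>0)&(np.hypot(T[...,0],T[...,1])<.009)&(X[...,2]>.11)&(X[...,2]<.16)
print("grip top",m.sum(),np.percentile(X[m][:,2],[10,50,90]).round(4) if m.any() else "")
E
python3 lk.py
```

```text
clk 4.70 r 0.1096 q 0.582 toolq 0.591 z 0.1032  F tool [ 0.21 -2.88 -1.12] tangential -2.87 open 0.303 grip 1.5 q7 -0.10
grip top 1517 [0.1202 0.128  0.1315]
```

Emit:
step_arm(steps=[-0.0003,0.0088,0,0,0,0.08,0,0,0,0,0,0,0,-0.002,0.006,0,0,0,0,0,0.004,0,0,0,0,0,0,0,0,0])

```text
clock: 5.25
position: [0.5522, 0.2453, 0.0924]
eef_rot: [-0.0, 0.449, 0.893, -0.0]
wrist_force: [-1.8, -1.0, -2.0]
opening: 0.304
grip_force: 0.7
```

Emit:
step_arm(steps=[0,0,0,0,0,0,0,0,0,0,0,0,0,0,0,0,0,0], hand=0, newtons=40)

```text
clock: 5.55
position: [0.5516, 0.2449, 0.0928]
eef_rot: [-0.0, 0.45, 0.893, -0.001]
wrist_force: [-3.3, -2.9, -2.7]
opening: 0.24
grip_force: 39.1
```

```bash
python3 lk.py
```

```text
clk 5.55 r 0.1092 q 0.646 toolq 0.673 z 0.0928  F tool [-0.36 -4.35  2.7 ] tangential -4.37 open 0.240 grip 39.1 q7 -0.17
grip top 1520 [0.1269 0.129  0.1316]
```

Emit:
step_arm(steps=[0,0,-0.005,0,0,0,0,0,-0.006,0,0,0,0,0,-0.004,0,0,0,0,0,0,0,0,0])

```text
clock: 6.0
position: [0.5532, 0.246, 0.109]
eef_rot: [0.001, 0.45, 0.893, 0.001]
wrist_force: [0.2, -0.7, -8.9]
opening: 0.241
grip_force: 39.7
```

```bash
python3 lk.py
```

```text
clk 6.00 r 0.1090 q 0.663 toolq 0.673 z 0.1090  F tool [-0.69 -0.28  8.86] tangential -0.27 open 0.241 grip 39.7 q7 -0.16
grip top 1480 [0.143  0.1453 0.1475]
```

Emit:
step_arm(steps=[-0.0005,-0.011,0,0,0,-0.1,-0.0005,-0.011,0,0,0,-0.1,-0.0005,-0.011,0,0,0,-0.1,-0.0005,-0.011,0,0,0,-0.1,-0.0005,-0.011,0,0,0,-0.1,-0.0005,-0.011,0,0,0,-0.1,-0.0005,-0.011,0,0,0,-0.1,-0.0005,-0.011,0,0,0,-0.1,-0.0005,-0.011,0,0,0,-0.1,-0.0005,-0.011,0,0,0,-0.1,-0.0005,-0.011,0,0,0,-0.1,-0.0005,-0.011,0,0,0,-0.1,-0.0005,-0.011,0,0,0,-0.1,-0.0005,-0.011,0,0,0,-0.1,-0.0005,-0.011,0,0,0,-0.1,0,0,0,0,0,0])

```text
clock: 7.65
position: [0.5283, 0.0981, 0.1091]
eef_rot: [0.004, -0.278, 0.96, 0.001]
wrist_force: [3.2, 3.0, -8.7]
opening: 0.246
grip_force: 39.8
```

```bash
python3 lk.py
```

```text
clk 7.65 r 0.1093 q -0.852 toolq -0.824 z 0.1091  F tool [-4.24  0.79  8.71] tangential 0.67 open 0.246 grip 39.8 q7 1.21
grip top 1409 [0.1432 0.1462 0.1478]
```

Emit:
step_arm(steps=[0.0005,-0.009,0,0,0,-0.09,0,0,0,0,0,0,0,0,0.006,0,0,0,0,0,0.006,0,0,0,0,0,0.004,0,0,0,0,0,0,0,0,0])

```text
clock: 8.3
position: [0.533, 0.0915, 0.093]
eef_rot: [0.005, -0.322, 0.947, 0.0]
wrist_force: [10.0, 2.5, -15.8]
opening: 0.244
grip_force: 39.7
```

```bash
python3 lk.py
```

```text
clk 8.30 r 0.1094 q -0.925 toolq -0.916 z 0.0930  F tool [-9.29 -4.12 15.92] tangential -4.24 open 0.244 grip 39.7 q7 1.28
grip top 1392 [0.127  0.1302 0.1316]
```

Emit:
step_arm(steps=[0,0,0,0,0,0,0,0,0,0,0,0,0,0,0,0,0,0], hand=0.026)

```text
clock: 8.65
position: [0.5292, 0.0899, 0.0932]
eef_rot: [0.001, -0.323, 0.947, -0.001]
wrist_force: [1.8, -1.7, 0.2]
opening: 0.303
grip_force: 1.3
```

```bash
python3 lk.py
```

```text
clk 8.65 r 0.1133 q -0.916 toolq -0.917 z 0.0932  F tool [-0.37 -2.45 -0.21] tangential -2.45 open 0.303 grip 1.3 q7 1.28
grip top 1868 [0.1164 0.1275 0.1315]
```

Emit:
step_arm(steps=[-0.0005,0.011,0,0,0,0.1,-0.0005,0.011,0,0,0,0.1,0,0,0,0,0,0,0,0,0,0,0,0])

```text
clock: 9.1
position: [0.5168, 0.1085, 0.0927]
eef_rot: [-0.0, -0.227, 0.974, -0.001]
wrist_force: [1.8, -2.3, 0.6]
opening: 0.302
grip_force: 1.1
```

```bash
python3 lk.py
```

```text
clk 9.10 r 0.1140 q -0.719 toolq -0.719 z 0.0927  F tool [-0.62 -2.87 -0.61] tangential -2.87 open 0.302 grip 1.1 q7 1.07
grip top 1881 [0.1158 0.1274 0.1314]
```

Emit:
step_arm(steps=[-0.002,0.011,0,0,0,0.1,-0.002,0.011,0,0,0,0.1,0,0,0,0,0,0,0,0,0,0,0,0])

```text
clock: 9.55
position: [0.5116, 0.1301, 0.0922]
eef_rot: [-0.0, -0.129, 0.992, -0.0]
wrist_force: [1.0, -1.7, 3.1]
opening: 0.304
grip_force: 1.3
```

```bash
python3 -c "from h import *;st()"
```

```text
clk 9.55 r 0.1112 q -0.523 toolq -0.519 z 0.0922  F tool [-0.54 -1.92 -3.06] tangential -1.92 open 0.304 grip 1.3 q7 0.87
```

Emit:
step_arm(steps=[-0.0005,0.011,0,0,0,0.1,-0.0005,0.011,0,0,0,0.1,0,0,0,0,0,0,0,0,0,0,0,0])

```text
clock: 9.95
position: [0.5079, 0.1519, 0.092]
eef_rot: [-0.001, -0.03, 1.0, -0.0]
wrist_force: [-1.0, -2.5, 1.4]
opening: 0.304
grip_force: 1.2
```

```bash
python3 lk.py
```

```text
clk 9.95 r 0.1113 q -0.324 toolq -0.320 z 0.0920  F tool [ 1.1  -2.45 -1.44] tangential -2.45 open 0.304 grip 1.2 q7 0.67
grip top 1822 [0.1182 0.1278 0.1315]
```

Emit:
step_arm(steps=[-0.0005,0.011,0,0,0,0.1,-0.0005,0.011,0,0,0,0.1,0,0,0,0,0,0,0,0,0,0,0,0])

```text
clock: 10.4
position: [0.5087, 0.1739, 0.092]
eef_rot: [-0.001, 0.07, 0.998, -0.0]
wrist_force: [-0.6, -1.9, -0.0]
opening: 0.306
grip_force: 1.3
```

```bash
python3 -c "from h import *;st()"
```

```text
clk 10.40 r 0.1113 q -0.126 toolq -0.120 z 0.0920  F tool [ 0.31 -1.99  0.02] tangential -1.99 open 0.306 grip 1.3 q7 0.49
```

Emit:
step_arm(steps=[-0.0005,0.011,0,0,0,0.1,0,0,0,0,0,0,0,0,0,0,0,0])

```text
clock: 10.7
position: [0.5107, 0.1844, 0.092]
eef_rot: [-0.001, 0.12, 0.993, -0.0]
wrist_force: [-1.4, -3.5, 0.0]
opening: 0.303
grip_force: 1.6
```

```bash
python3 lk.py
```

```text
clk 10.70 r 0.1112 q -0.029 toolq -0.020 z 0.0920  F tool [ 0.55 -3.74  0.  ] tangential -3.73 open 0.303 grip 1.6 q7 0.40
grip top 1858 [0.1176 0.1277 0.1315]
```

Emit:
step_arm(steps=[0,0,0,0,0,0,0,0,0,0,0,0])

```text
clock: 10.95
position: [0.5109, 0.1844, 0.092]
eef_rot: [-0.0, 0.121, 0.993, -0.0]
wrist_force: [-2.0, -2.9, -1.4]
opening: 0.306
grip_force: 1.9
```

```bash
python3 -c "from h import *;st()"
```

```text
clk 10.95 r 0.1110 q -0.029 toolq -0.018 z 0.0920  F tool [ 1.27 -3.28  1.41] tangential -3.27 open 0.306 grip 1.9 q7 0.39
```

Emit:
step_arm(steps=[-0.0005,0.011,0,0,0,0.1,0,0,0,0,0,0,0,0,0,0,0,0])

```text
clock: 11.25
position: [0.5141, 0.1952, 0.0921]
eef_rot: [-0.0, 0.17, 0.986, -0.0]
wrist_force: [-2.3, -3.8, -2.0]
opening: 0.307
grip_force: 2.1
```

```bash
python3 -c "from h import *;st()"
```

```text
clk 11.25 r 0.1110 q 0.072 toolq 0.081 z 0.0921  F tool [ 0.89 -4.29  2.04] tangential -4.29 open 0.307 grip 2.1 q7 0.31
```

Emit:
step_arm(steps=[-0.0005,0.011,0,0,0,0.1,0,0,0,0,0,0,0,0,0,0,0,0])

```text
clock: 11.55
position: [0.5179, 0.2051, 0.0921]
eef_rot: [-0.001, 0.218, 0.976, -0.001]
wrist_force: [-2.0, -4.9, -0.1]
opening: 0.3
grip_force: 2.5
```

```bash
cat > av.py <<'E'
from h import *
import io,contextlib
f=[]
for i in range(6):
    s,R=st() if i==0 else (observe(),R); f.append((R.T@s["wrist_force"])[1]); g=s["grip_force"]; cam("scene")
print("Fy",np.round(f,2),np.mean(f).round(2))
E
python3 av.py
```

```text
clk 11.55 r 0.1111 q 0.168 toolq 0.180 z 0.0921  F tool [-0.26 -5.31  0.13] tangential -5.31 open 0.300 grip 2.5 q7 0.22
Fy [-5.31 -4.83 -5.1  -6.13 -5.5  -5.21] -5.35
```

Emit:
step_arm(steps=[-0.0002,0.006,0,0,0,0.055,0,0,0,0,0,0,0,0,0,0,0,0])

```text
clock: 12.15
position: [0.5203, 0.2096, 0.092]
eef_rot: [-0.001, 0.246, 0.969, -0.002]
wrist_force: [-4.3, -5.1, 0.8]
opening: 0.308
grip_force: 3.2
```

```bash
python3 av.py; python3 lk.py
```

```text
clk 12.15 r 0.1109 q 0.214 toolq 0.236 z 0.0920  F tool [ 1.39 -6.58 -0.76] tangential -6.54 open 0.308 grip 3.2 q7 0.18
Fy [-6.58 -6.52 -5.88 -6.45 -6.55 -6.11] -6.35
clk 12.45 r 0.1109 q 0.214 toolq 0.236 z 0.0920  F tool [ 0.02 -6.71 -0.73] tangential -6.70 open 0.304 grip 3.2 q7 0.18
grip top 1884 [0.1178 0.1277 0.1315]
```

Emit:
step_arm(steps=[0,-0.001,0,0,0,0,0,-0.001,0,0,0,0,0,0,0,0,0,0,0,0,0,0,0,0,0,0,0,0,0,0], hand=0.06)

```text
clock: 13.0
position: [0.5207, 0.2102, 0.0926]
eef_rot: [0.0, 0.246, 0.969, 0.001]
wrist_force: [-0.5, -0.6, 0.2]
opening: 0.704
grip_force: 0.0
```

Emit:
step_arm(steps=[0,0,-0.02,0,0,0,0,0,-0.04,0,0,0,0,0,-0.05,0,0,0,0.04,0,-0.03,0,0,0,0.04,0,0,0,0,0,0,0,0,0,0,0,0,0,0,0,0,0])

```text
clock: 13.7
position: [0.4495, 0.2483, 0.2328]
eef_rot: [0.001, 0.245, 0.97, 0.0]
wrist_force: [0.1, -0.5, -1.0]
opening: 0.704
grip_force: 0.0
```

```bash
python3 - <<'E'
from h import *
st();b=cam("top");a=cam("scene");P=pts(b)[115:275,205:325].reshape(-1,3)
m=P[(P[:,2]>.115)&(P[:,2]<.16)&(np.hypot(P[:,0]-.5225,P[:,1]-.2085)<.03)]
print(len(m),m.mean(0),np.median(m[:,2]))
cv2.imwrite("pics/end.png",np.hstack([cv2.resize(x,(400,480),interpolation=cv2.INTER_CUBIC) for x in(b["img"][115:265,205:325],a["img"][170:310,230:350])])[...,::-1])
E
```

```text
clk 13.70 r 0.1916 q 0.225 toolq 0.235 z 0.2328  F tool [-0.28 -0.38  1.03] tangential -0.38 open 0.704 grip 0.0 q7 0.18
79 [0.51690191 0.20438875 0.12587924] 0.12585782678394475
```

View pics/end.png

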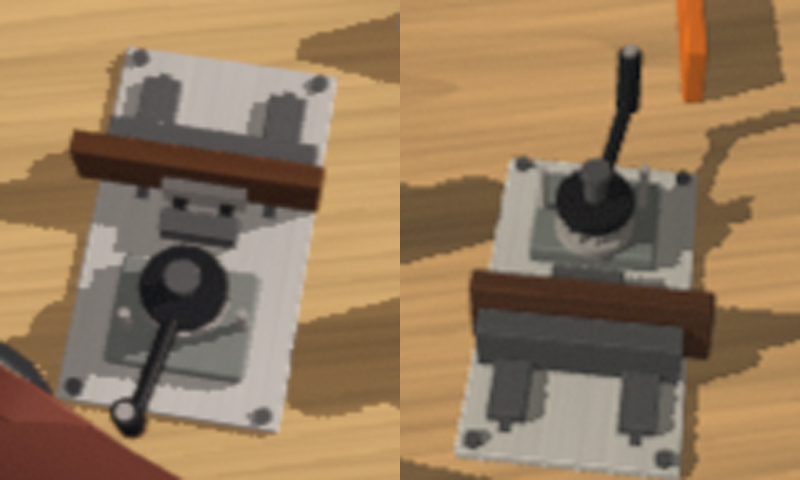

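The pad, at (205,190) in the left crop, presses the panel flush on the fence. The grip top reads z≈0.126, so the lever is down in its serrations, and the robot is clear.

```bash
python3 -c "from h import *;print(manip.hand_in())"
```

```text
the job is handed in; nothing more can be done
None
```

The wooden panel is clamped against the fence: turning the lever took about 3.5–4 N more at the grip than free running, and I let go with the lever down in its serrations, then handed the job in at about 14 s.

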